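# Present the tea-ball dish to the teapot

## Robot

A 6-joint arm with a two-finger parallel gripper is mounted at the origin on the work surface. World frame = base frame: x ahead of the robot, y to its left, z up, the work surface at z = 0. Lengths are in m, angles in rad, forces in N, time in s.
With the tool pointing down it reaches from about 0.35 to 0.975 m from the base axis. Payload 4.9 kg.
Tool frame: the origin (TCP) lies on the mounting face of the last link; the fingertips stand 173 mm ahead of it and the grasp point (between the pads) lies 155 mm ahead of it; z points along the fingers, y is the line along which they close (so a half turn about z gives the same grasp; the last joint's range is limited). The gripper opens to 85 mm and grips with 20 to 120 N. Pads are 22 mm wide; open, the fingers measure 114 mm over their backs; the gripper's body (76 mm by 85 mm) begins 54 mm behind the grasp point. The pads swing forward as they close: fully open they stand 13 mm farther back than shut.
Start: joints at [1.054, 0.053, 1.613, -0, 1.476, -0.119], TCP at [0.242, 0.576, 0.405] pointing down, gripper open.
Joint ranges: [-3.01, 3.01], [-1.01, 2.22], [0.06, 2.58], [-1.02, 4.17], [0.09, 2.62], [-3.14, 3.14]. Speed limits (rad/s): [2.57, 2.57, 3.14, 3.14, 3.14, 3.14].

## Interface

Orientations are given as a rotation vector (axis times angle).
In Python, from station import monitor, eyes, finish_job gives the robot as it stands. The module is installed in compiled form; this text tells all that it offers.
- The arm moves only by the tool step_arm, never from a script. Its argument "commands" is a list of rows, each a list of 3 entries, a list of its own where there are three numbers: the opening in per cent of the stroke, from 0 (shut) to 100 (fully open), then the shift along the tool's x, y, z in mm, then the turn about the tool's z in degrees. In form: [[hand, [x, y, z], yaw], ...]. A call has 1 to 12 rows; each row is the pose to reach, as a shift and turn from the pose commanded when the call began, along the tool's axes at that moment; what a row does not reach only later rows make up. A row lasts 1/8 s, in which the tool goes at most 62.5 mm and 10.7 degrees, less where a joint would pass 70% of its speed; a pose out of reach is approached as far as the arm can. A call with a gripper value outside its range is refused whole. The fingers move at their own pace and stop on an object; "squeeze" is the grip in N (left out, the last holds). Time passes only in rows, so rows that repeat a pose let the fingers close. It gives the time, the measured TCP pose, the force, the opening and the grip force at its end, in the units of the state.
- monitor.get_obs(): the state, without advancing time (a new reading comes with each control period).
- eyes.get_image(name): name is "scene" or "top" or "wrist"; returns the picture (384x512x3 uint8, red, green, blue); there is no depth.
- eyes.camera_info(name): a dict with "camera_matrix" (3x3 intrinsics, pixels), "extrinsics" (4x4, takes a point from camera to world coordinates). Camera axes: x right, y down, z forward; pixel columns grow to the right and rows downward; lengths in m; the calibration is good to about 2 mm. A picture is of the moment at which its call begins: read the wrist's pose just before it. camera_info takes no time and is no camera call; for the wrist camera it gives the pose at the moment of the call.
- finish_job(): hands the job in; it is judged then, once.
The state is a dict: "t": time; "q": joint angles; "dq": joint speeds; "effort": joint torques, N m; "tool_pos": TCP position; "tool_rot": TCP orientation; "contact_force": force on the tool from outside, world axes, zero at the start; "wrist_torque": the same for the moment, N m; "opening": finger opening in m; "grip_force": force on a finger pad.
Only numpy, scipy, OpenCV 4.12 (cv2) and the standard library are available. Lean on these libraries where they do the work, as an engineer would, in place of code of your own. Each camera call takes 0.05 s, during which the arm holds its last target. There are 200 camera calls.

## Task

Lift the drip dish with the loose tea ball by its bail handle, carry it clear above the steel trivet and turn it in the air about a quarter turn, whichever way makes its pouring lip point at the middle of the teapot. Keep the dish level and the ball resting in the centre of the dish all the while, do not touch the ball, and leave the teapot, kettle, pepper mill and sugar shaker where they stand. Finish still holding the dish by its handle there, about a hand's breadth (10 cm) above the slab, level and centred over the trivet: do not set it down or let go.

Things in the scene. Friction and masses are not known exactly. Their poses are not given: they have to be found in the camera images.
- dish_handle (a point): centre of the drip dish's straight wooden handle bar, the place to grip: bar 12 mm wide (x), 16 mm high (z), 156 mm long (y), 112 mm above the dish's underside, 64 mm above the ball's top, on two steel uprights at the rim, all stiff. Axes: y along the bar, z up, x level towards the pouring lip. At the start the lip points away from the robot, within 15 degrees
- dish_well (a point): lowest point of the dish's hollow, on its axis, 8 mm above its underside; axes as dish_handle. Loose white ceramic dish on the slab, 152 mm across, 28 mm high, about 0.35 kg; lip: 30 mm wide trough out to 101 mm along x. The hollow is a flat cone rising 7 degrees to 42 mm radius, then 25 degrees: the ball rolls off centre if it leans more than 7 degrees or is jerked (over 1 m/s2)
- tea_ball: tea ball: loose polished steel ball with a dark seam, 40 mm diameter, 45 g; origin at its centre; its axes turn as it rolls. It lies in the dish's hollow
- trivet: low round steel wire trivet, two concentric rings, 139 mm across, 18 mm high, fixed to the slab farther from the robot than the dish; origin at the centre of its underside, z up
- teapot_center (a point): middle of the pale blue ceramic teapot, on its upright axis 60 mm above the slab; round body 150 mm across, 135 mm high with its lid knob; spout reaches 122 mm along +x and loop handle 112 mm along -x. It stands to the left or to the right of the trivet, 0.28 to 0.45 m off (the kettle is on the other side)
- kettle_center (a point): copper-toned kettle, on its upright axis 70 mm above the slab; body 172 mm across, 144 mm high, black bail handle up to 196 mm; spout reaches 127 mm along +x. To be left alone
- mill_center (a point): wooden pepper mill, on its axis 80 mm above the slab, 62 mm across, 169 mm high with its knob. To be left alone
- shaker_center (a point): frosted glass sugar shaker with steel cap, on its axis 65 mm above the slab, 72 mm across, 130 mm high. To be left alone
There are look-alikes about, which are no part of the job. What is shaped like the part that bears teapot_center but yellow is not meant.

How it is judged:
On the way:
1. the dish is lifted off the slab before it is turned (height (world z) of dish_well above 0.03 m and angle between the x axis of dish_well and the x axis of trivet, either way round below 0.95 rad), for 0.1 s.
At the end, for the whole second after the job is handed in: the fingers hold the dish, its hollow 60 to 200 mm above the slab, within 35 mm of the trivet's axis, leaning under 0.09 rad; the ball lies within 14 mm of the dish's centre; the teapot's axis is on the lip's side, within 55 mm of the line along which the lip points (height (world z) of dish_well between 0.06 and 0.2 m and horizontal distance between dish_well and trivet below 0.035 m and angle between dish_well's own z axis and vertical below 0.09 rad and horizontal distance between tea_ball and dish_well below 0.014 m and z of tea_ball in the frame of dish_well between 0.01 and 0.03 m and x of teapot_center in the frame of dish_well above 0.1 m and y of teapot_center in the frame of dish_well between -0.055 and 0.055 m and contact force between the fingers and dish above 2 N); the arm keeps its last pose, push and grip.
It fails at once if the ball rolled more than 28 mm from the dish's centre (horizontal distance between tea_ball and dish_well above 0.028 m).
It fails at once if the dish leaned more than 0.2 rad (angle between dish_well's own z axis and vertical above 0.2 rad).
It fails at once if the gripper touched the ball (contact force between the fingers and tea_ball above 0.5 N).
It fails at once if the teapot, kettle, pepper mill or sugar shaker was moved (distance of any of teapot_center, kettle_center, mill_center, shaker_center from where it was at the start of the episode above 0.012 m).
It also fails if it takes over 45 s, if anything falls off the work surface, if the arm or the gripper's body presses on something with over 40 N, if the wrist force passes 120 N, or if a joint passes its speed limit or range.

## Working session

There is one attempt and no reset: what is moved stays moved. The work goes in short steps, Python scripts to look and compute and a tool call to move; the robot and the scene stay as the last step left them, time stands still between calls to the robot, and variables do not carry over. Pictures are saved under pics/ and viewed, at most 10 in all, crops included, and the job is handed in when it is done.

Besides the shell and the picture viewer there is one more tool, called after "Emit:" as name(argument=value, ...) on one line, values as JSON. step_arm: Moves the arm, as the interface text tells. Its arguments: {"type":"object","properties":{"commands":{"type":"array"},"squeeze":{"type":"number"}},"required":["commands"]}

```bash
mkdir -p pics; python3 - <<'E'
from station import monitor, eyes
import cv2, numpy as np
o=monitor.get_obs(); print({k:np.round(v,3).tolist() for k,v in o.items()})
for n in("scene","top"):
    cv2.imwrite(f"pics/{n}0.png",eyes.get_image(n)[:,:,::-1])
for n in("scene","top","wrist"):
    c=eyes.camera_info(n);print(n,np.round(c["camera_matrix"],1).tolist(),np.round(c["extrinsics"],3).tolist())
E
```

```text
{'t': 0.0, 'q': [1.054, 0.053, 1.614, -0.0, 1.476, -0.119], 'dq': [-0.0, 0.001, 0.001, -0.0, -0.001, 0.001], 'effort': [0.001, -39.367, -37.018, 0.0, 0.007, 0.0], 'tool_pos': [0.242, 0.576, 0.403], 'tool_rot': [-0.621, -3.079, 0.003], 'contact_force': [0.681, -0.883, 0.156], 'wrist_torque': [-0.028, -0.007, 0.022], 'grip_force': 0.0, 'opening': 0.086}
scene [[369.2, 0.0, 260.0], [0.0, 369.2, 197.2], [0.0, 0.0, 1.0]] [[0.038, 0.613, -0.789, 1.231], [0.999, -0.036, 0.021, 0.014], [-0.016, -0.789, -0.614, 0.663], [0.0, 0.0, 0.0, 1.0]]
top [[387.2, 0.0, 251.8], [0.0, 387.2, 188.9], [0.0, 0.0, 1.0]] [[-0.0, -0.996, 0.085, 0.399], [-1.0, 0.0, 0.0, 0.021], [-0.0, -0.085, -0.996, 1.364], [0.0, 0.0, 0.0, 1.0]]
wrist [[289.4, 0.0, 256.0], [0.0, 289.4, 191.3], [0.0, 0.0, 1.0]] [[0.388, 0.871, 0.301, 0.165], [0.922, -0.366, -0.127, 0.608], [-0.001, 0.327, -0.945, 0.374], [0.0, 0.0, 0.0, 1.0]]
```

View pics/scene0.png

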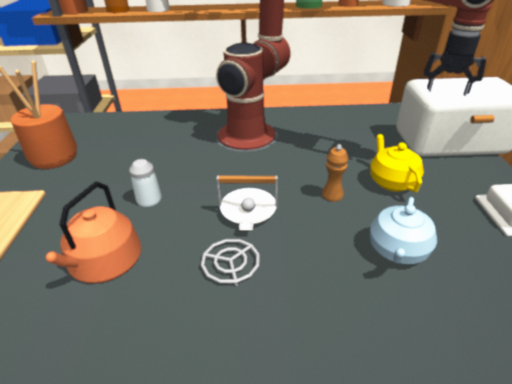

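View pics/top0.png

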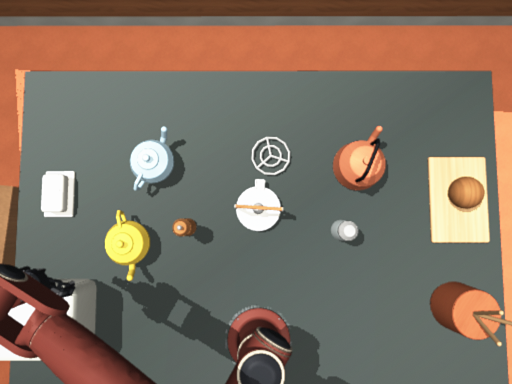

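The scene view shows the dish at (248,205), trivet (231,261), blue teapot (403,235), yellow decoy pot behind it, mill (336,175), shaker (145,183) and kettle (100,240). In the top view the bar runs from (236,207) to (283,210), the lip points up at (260,184), the trivet is at (271,156) and the teapot at (150,161). The teapot is on the robot's left, so the dish needs a counterclockwise quarter turn.

```bash
cat > h.py <<'E'
from station import monitor, eyes
import cv2, numpy as np
from scipy.spatial.transform import Rotation as R
def ray(n,uv,z):
    c=eyes.camera_info(n);K=c["camera_matrix"];T=np.array(c["extrinsics"])
    d=T[:3,:3]@np.linalg.inv(K)@np.array([*uv,1]);o=T[:3,3]
    return o+d*(z-o[2])/d[2]
def proj(n,p):
    c=eyes.camera_info(n);T=np.linalg.inv(c["extrinsics"]);q=T[:3,:3]@p+T[:3,3];q=c["camera_matrix"]@q
    return q[:2]/q[2]
E
python3 - <<'E'
from h import *
P=lambda n,uv,z:print(n,uv,z,np.round(ray(n,uv,z),3))
im=cv2.imread("pics/top0.png")
# bar segmentation: orange-ish in dish region
hsv=cv2.cvtColor(im,cv2.COLOR_BGR2HSV)
m=cv2.inRange(hsv,(5,110,80),(22,255,255)); r=np.zeros_like(m); r[195:222,228:292]=m[195:222,228:292]
ys,xs=np.nonzero(r); c=(xs.mean(),ys.mean()); print(len(xs),xs.min(),xs.max())
l=cv2.fitLine(np.c_[xs,ys].astype(np.float32),cv2.DIST_L2,0,.01,.01).ravel(); print(c,l)
t=(xs-l[2])*l[0]+(ys-l[3])*l[1]
e=[ray("top",l[2:]+s*l[:2],.112) for s in(t.min(),t.max())]; print("bar",e,np.linalg.norm(e[0]-e[1]),"mid",(e[0]+e[1])/2)
d=e[0]-e[1]; print("bar yaw",np.degrees(np.arctan2(d[1],d[0])))
# white: dish and trivet
tr=np.zeros_like(m); tr[130:179,245:296]=(im[130:179,245:296].min(2)>110)*255
x,y,w,h=cv2.boundingRect(tr); print("trivet box",x,y,w,h)
P("top",(x+w/2-.5,y+h/2-.5),.012)
P("top",(147,158),.13);P("top",(152,162),.06)
P("scene",(403,232),.06);P("scene",(410,206),.13)
P("scene",(231,261),.012);P("scene",(248,180),.112)
P("top",(360,165),.12);P("top",(180,227),.165);P("top",(348,229),.13)
big=np.hstack([cv2.resize(im[130:240,225:300],None,fx=5,fy=5,interpolation=2),cv2.resize(im[120:230,115:195],None,fx=5,fy=5,interpolation=2)])
cv2.imwrite("pics/crop0.png",big);print(big.shape)
E
```

```text
112 236 281
(np.float64(257.92857142857144), np.float64(207.26785714285714)) [9.9783897e-01 6.5706640e-02 2.5792856e+02 2.0726785e+02]
bar [array([0.45141637, 0.07288255, 0.112     ]), array([ 0.44176418, -0.07281601,  0.112     ])] 0.1460179269221603 mid [4.46590274e-01 3.32745467e-05 1.12000000e-01]
bar yaw 86.20982904543523
trivet box 251 136 40 43
top (270.5, 157.0) 0.012 [ 0.628 -0.044  0.012]
top (147, 158) 0.13 [0.605 0.359 0.13 ]
top (152, 162) 0.06 [0.603 0.361 0.06 ]
scene (403, 232) 0.06 [0.61  0.365 0.06 ]
scene (410, 206) 0.13 [0.6   0.369 0.13 ]
scene (231, 261) 0.012 [ 0.636 -0.042  0.012]
scene (248, 180) 0.112 [0.45  0.004 0.112]
top (360, 165) 0.12 [ 0.583 -0.329  0.12 ]
top (180, 227) 0.165 [0.384 0.243 0.165]
top (348, 229) 0.13 [ 0.377 -0.283  0.13 ]
(550, 775, 3)
```

View pics/crop0.png

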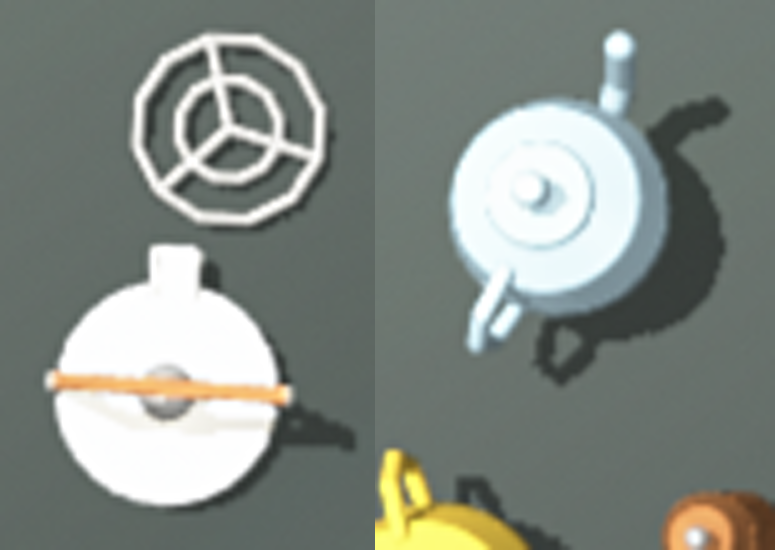

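Bearings: bar at about (0.447, −0.002) with the lip yawed −3.7°, trivet at (0.633, −0.043) and teapot at (0.604, 0.362). The final lip yaw is therefore about 94°, a turn of +98°. Next I move above the bar.

Emit:
step_arm(commands=[[100,[-20,-22,0],4],[100,[-55,-60,0],10],[100,[-95,-104,0],17],[100,[-135,-148,0],24],[100,[-175,-192,0],31],[100,[-215,-236,0],38],[100,[-255,-280,0],45],[100,[-295,-323,0],52],[100,[-335,-367,0],59],[100,[-375,-411,0],65],[100,[-402,-440,0],69],[100,[-414,-453,0],71]], squeeze=60)

```text
t: 1.6
tool_pos: [0.4485, -0.0036, 0.4042]
tool_rot: [-2.297, -2.142, 0.001]
contact_force: [-0.1, 0.1, -0.1]
opening: 0.0854
grip_force: 0.0
```

Emit:
step_arm(commands=[[100,[0,0,0],0],[100,[0,0,0],0]])

```text
t: 1.85
tool_pos: [0.448, -0.0009, 0.4045]
tool_rot: [-2.291, -2.148, -0.0]
contact_force: [0.5, -0.4, 0.4]
opening: 0.0851
grip_force: 0.0
```

```bash
python3 - <<'E'
from h import *
o=monitor.get_obs();print(o["t"],np.round(o["tool_pos"],4),np.round(R.from_rotvec(o["tool_rot"]).as_matrix(),3).tolist())
c=eyes.camera_info("wrist")
im=eyes.get_image("wrist")[:,:,::-1].copy()
for p in([.4475,-.002,.112],[.4525,.076,.112],[.4425,-.080,.112],[.4475,-.002,.028]):
    u=proj("wrist",np.array(p));print(np.round(u,1))
cv2.imwrite("pics/w1.png",im)
cv2.imwrite("pics/s1.png",eyes.get_image("scene")[:,:,::-1])
E
```

```text
1.85 [ 0.448  -0.0009  0.4045] [[0.064, 0.998, -0.0], [0.998, -0.064, 0.001], [0.001, -0.001, -1.0]]
[255.  186.4]
[254.9 100.6]
[255.1 257.8]
[255.2 165.3]
```

View pics/w1.png

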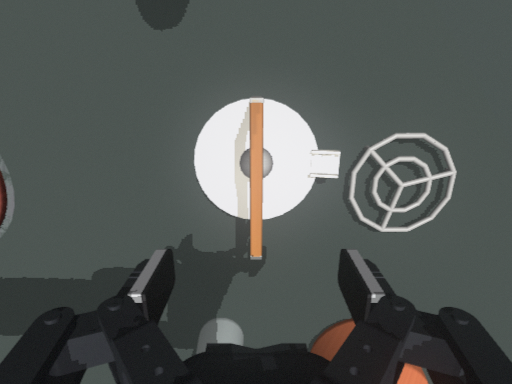

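The wrist view shows the bar from (257,98) to (256,258), within 2 px of prediction, and the ball at (257,163). The trivet is at (402,183). The bar lines up between the fingers, so I descend.

Emit:
step_arm(commands=[[100,[0,1,10],0],[100,[0,1,30],0],[100,[0,1,55],0],[100,[0,1,80],0],[80,[0,1,100],0],[60,[0,1,115],0],[50,[0,1,126],0],[45,[0,1,133],0],[40,[0,1,137],0],[35,[0,1,137],0],[30,[0,1,137],0],[26,[0,1,137],0]])

```text
t: 3.45
tool_pos: [0.4495, -0.0019, 0.2682]
tool_rot: [2.293, 2.146, 0.001]
contact_force: [0.1, 0.6, -0.0]
opening: 0.0222
grip_force: 0.0
```

```bash
python3 - <<'E'
from h import *
P=lambda n,uv,z:print(n,uv,z,np.round(ray(n,uv,z),4))
o=monitor.get_obs();print(o["t"],np.round(o["tool_pos"],4),o["opening"],o["contact_force"])
# trivet from earlier wrist picture at tool (0.448,-.0009,.4045): same orientation, so shift the camera back
im=cv2.imread("pics/w1.png");m=((im.min(2)>95)*255).astype(np.uint8);r=np.zeros_like(m);r[125:240,343:462]=m[125:240,343:462]
k=cv2.findNonZero(r);h=cv2.convexHull(k);e=cv2.fitEllipse(h);print(e)
p=ray("wrist",e[0],.014-(.4045-o["tool_pos"][2]));print("trivet",p+np.array([.448,-.0009,.4045])-o["tool_pos"])
a=eyes.get_image("wrist")[:,:,::-1];cv2.imwrite("pics/w2.png",np.hstack([a[:, 60:440],cv2.resize(eyes.get_image("scene")[130:290,150:320,::-1],(408,384))]))
E
```

```text
3.45 [ 0.4495 -0.0019  0.2682] 0.022161182887551034 [ 0.07782449  0.55393844 -0.00704857]
((401.7861328125, 181.57772827148438), (96.20800018310547, 113.03363800048828), 56.11240005493164)
trivet [ 0.63684414 -0.0403501   0.014     ]
```

View pics/w2.png

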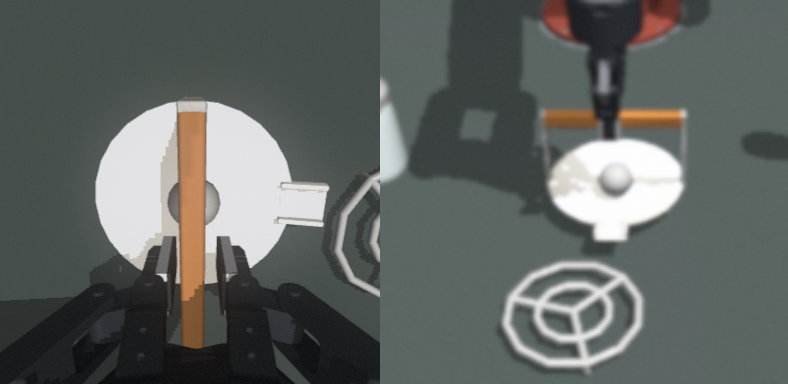

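The bar sits between the pads, about 1 mm toward −x of the middle and a few mm toward +y of the fingers. I trim that, then close.

Emit:
step_arm(commands=[[26,[2,-1,0],0],[24,[3,-1,0],0],[22,[3,-1,0],0],[20,[3,-1,0],0],[18,[3,-1,0],0],[16,[3,-1,0],0],[14,[3,-1,0],0],[12,[3,-1,0],0],[8,[3,-1,0],0],[4,[3,-1,0],0],[0,[3,-1,0],0],[0,[3,-1,0],0]], squeeze=60)

```text
t: 5.05
tool_pos: [0.4485, 0.0012, 0.2678]
tool_rot: [2.294, 2.147, -0.0]
contact_force: [-4.6, 0.2, 5.7]
opening: 0.0107
grip_force: 58.9
```

Emit:
step_arm(commands=[[0,[0,0,-1],0],[0,[0,0,-2],0],[0,[0,0,-4],0],[0,[0,0,-7],0],[0,[0,0,-11],0],[0,[0,0,-15],0],[0,[0,0,-19],0],[0,[0,0,-23],0],[0,[0,0,-26],0],[0,[0,0,-28],0],[0,[0,0,-29],0],[0,[0,0,-30],0]])

```text
t: 6.55
tool_pos: [0.4484, 0.0012, 0.2976]
tool_rot: [-2.294, -2.147, 0.0]
contact_force: [-0.5, 0.4, -3.6]
opening: 0.0107
grip_force: 58.4
```

```bash
python3 - <<'E'
from h import *
o=monitor.get_obs();print(o["t"],np.round(o["tool_pos"],4),o["opening"],o["contact_force"],o["wrist_torque"])
a=eyes.get_image("wrist")[:,:,::-1];cv2.imwrite("pics/w3.png",np.hstack([a[:, 60:440],cv2.resize(eyes.get_image("scene")[130:290,150:320,::-1],(408,384))]))
E
```

```text
6.55 [0.4484 0.0012 0.2976] 0.0106513290146615 [-0.52134604  0.37602744 -3.64951208] [ 0.00849614  0.01113114 -0.0053679 ]
```

View pics/w3.png

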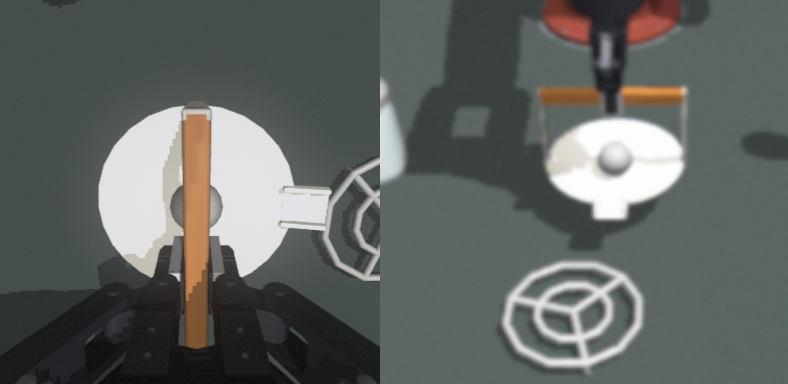

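The dish is off the slab and level, the ball is centred at (196,205) under the bar, and the measured weight is right. I lift further, then carry it over the trivet.

Emit:
step_arm(commands=[[0,[0,0,-2],0],[0,[0,0,-5],0],[0,[0,0,-9],0],[0,[0,0,-15],0],[0,[0,0,-22],0],[0,[0,0,-30],0],[0,[0,0,-38],0],[0,[0,0,-46],0],[0,[0,0,-54],0],[0,[0,0,-61],0],[0,[0,0,-66],0],[0,[0,0,-69],0]])

```text
t: 8.15
tool_pos: [0.4485, 0.0012, 0.367]
tool_rot: [2.294, 2.147, 0.0]
contact_force: [-0.7, -0.1, -3.8]
opening: 0.0111
grip_force: 58.4
```

Emit:
step_arm(commands=[[0,[-0.3,2,-1],0],[0,[-1,6,-1],0],[0,[-2.2,12.8,-1],0],[0,[-3.9,22.6,-1],0],[0,[-6.1,35.4,-1],0],[0,[-8.6,50.2,-1],0],[0,[-11.2,65,-1],0],[0,[-13.7,79.7,-1],0],[0,[-16.3,94.5,-1],0],[0,[-18.8,109.2,-1],0],[0,[-21.3,124,-1],0],[0,[-23.9,138.8,-1],0]])

```text
t: 9.65
tool_pos: [0.5864, -0.0321, 0.3677]
tool_rot: [2.294, 2.147, -0.0]
contact_force: [-1.2, -0.4, -4.2]
opening: 0.0105
grip_force: 58.4
```

Emit:
step_arm(commands=[[0,[-2.2,12.8,0],0],[0,[-4.1,23.6,0],0],[0,[-5.6,32.5,0],0],[0,[-6.8,39.4,0],0],[0,[-7.6,44.3,0],0],[0,[-8.1,47.2,0],0],[0,[-8.5,49.2,0],0],[0,[-8.6,50.2,0],0],[0,[-8.6,50.2,0],0],[0,[-8.6,50.2,0],0]])

```text
t: 10.9
tool_pos: [0.6348, -0.0437, 0.3677]
tool_rot: [-2.294, -2.147, 0.0]
contact_force: [-1.0, 0.2, -3.5]
opening: 0.0108
grip_force: 58.5
```

Emit:
step_arm(commands=[[0,[0,0,0],-0.5],[0,[0,0,0],-1.5],[0,[0,0,0],-3],[0,[0,0,0],-5],[0,[0,0,0],-8],[0,[0,0,0],-12],[0,[0,0,0],-16],[0,[0,0,0],-20],[0,[0,0,0],-24],[0,[0,0,0],-28],[0,[0,0,0],-32],[0,[0,0,0],-36]])

```text
t: 12.4
tool_pos: [0.6349, -0.0438, 0.3677]
tool_rot: [1.513, 2.753, -0.0]
contact_force: [0.7, -0.5, -4.7]
opening: 0.011
grip_force: 58.5
```

Emit:
step_arm(commands=[[0,[0,0,0],-4],[0,[0,0,0],-8],[0,[0,0,0],-12],[0,[0,0,0],-16],[0,[0,0,0],-20],[0,[0,0,0],-24],[0,[0,0,0],-28],[0,[0,0,0],-32],[0,[0,0,0],-36],[0,[0,0,0],-40],[0,[0,0,0],-44],[0,[0,0,0],-48]])

```text
t: 13.9
tool_pos: [0.6349, -0.0438, 0.3677]
tool_rot: [0.263, 3.131, -0.0]
contact_force: [-0.3, -0.1, -4.2]
opening: 0.0108
grip_force: 58.5
```

Emit:
step_arm(commands=[[0,[0,0,0],-4],[0,[0,0,0],-7],[0,[0,0,0],-9.5],[0,[0,0,0],-11.5],[0,[0,0,0],-13],[0,[0,0,0],-13.7],[0,[0,0,0],-14],[0,[0,0,0],-14],[0,[0,0,0],-14],[0,[0,0,0],-14]])

```text
t: 15.15
tool_pos: [0.6349, -0.0438, 0.3677]
tool_rot: [0.115, -3.139, 0.0]
contact_force: [-0.1, 0.2, -3.9]
opening: 0.011
grip_force: 58.5
```

```bash
python3 - <<'E'
from h import *
o=monitor.get_obs();M=R.from_rotvec(o["tool_rot"]).as_matrix();print(o["t"],np.round(o["tool_pos"],4),o["opening"],o["contact_force"],o["wrist_torque"],o["grip_force"])
print("lip yaw",np.degrees(np.arctan2(M[1,1],M[0,1])),"tilt",np.degrees(np.arccos(-M[2,2])))
p=o["tool_pos"];print("teapot bearing",np.degrees(np.arctan2(.362-p[1],.604-p[0])))
a=eyes.get_image("wrist")[:,:,::-1];t=eyes.get_image("top")[:,:,::-1];cv2.imwrite("pics/w4.png",np.hstack([a[:, 60:440],cv2.resize(t[105:225,130:310],(420,280)).copy() if 0 else cv2.resize(t[85:245,130:305],(420,384))]))
E
```

```text
15.15 [ 0.6349 -0.0438  0.3677] 0.010962356239343916 [-0.12949935  0.20277439 -3.94735044] [-0.00833014  0.00909504  0.02080956] 58.45421254634857
lip yaw 94.20624667333263 tilt 0.0007650264471459244
teapot bearing 94.35803894704675
```

View pics/w4.png

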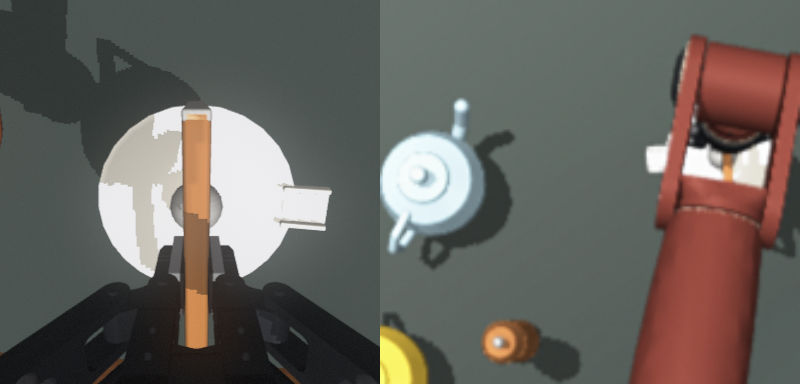

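The wrist view shows the ball still at the dish's centre (196,205) and the disc unchanged and level. In the top view the lip points left at the teapot. The lip yaw is 94.2° against a bearing of 94.4°, the hollow is about 0.108 m above the slab, and the dish is centred over the trivet. I am handing in.

```bash
python3 -c "
from station import finish_job
print(finish_job())"
```

```text
the job is handed in; nothing more can be done
None
```

I handed the job in with the dish held level by its handle over the trivet, about 10 cm above the slab, the lip pointing at the blue teapot and the ball centred; no verdict was returned.

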